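# Raise the display stand a notch and show the red cup on it

## Robot

A 7-joint arm with a two-finger parallel gripper is mounted at the origin on the work surface. World frame = base frame: x ahead of the robot, y to its left, z up, the work surface at z = 0. Lengths are in m, angles in rad, forces in N, time in s.
With the tool pointing down it reaches from about 0.4 to 0.875 m from the base axis. Payload 6.5 kg.
Tool frame: the origin (TCP) lies midway between the tips of the shut fingers; the grasp point (between the pads) lies 19 mm behind it; z points along the fingers, y is the line along which they close (so a half turn about z gives the same grasp; the last joint's range is limited). The gripper opens to 88 mm and grips with 3 to 60 N. Pads are 18 mm wide; open, the fingers measure 123 mm over their backs; the gripper's body (75 mm by 187 mm) begins 45 mm behind the grasp point.
Start: joints at [1.051, 0.536, -0.004, 1.538, 0.003, 1.067, -0.071], TCP at [0.285, -0.584, 0.239] pointing down, gripper open.
Joint ranges: [-2.7, 2.7], [-0.37, 2.16], [-1.27, 1.26], [0.24, 2.4], [-1.31, 4.45], [0.19, 1.91], [-2.76, 2.76]. Speed limits (rad/s): [2.39, 2.39, 3.14, 3.14, 3.14, 3.14, 3.14].

## Interface

Orientations are given as a unit quaternion [x, y, z, w].
In Python, from rig import env, optics gives the robot as it stands. Calls block until the motion is done:
- env.movep(position, orientation): joint-space move of the TCP to a pose.
- env.movel(position, attitude=None, velocity=0.15, max_force=None): straight line of the TCP; attitude=None keeps the orientation; velocity is the mean speed in m/s. With max_force (N) it stops when the force on the tool has changed by that much, and returns True; else False.
- env.goto_joints(angles): joint-space move.
- env.gripper_open() and env.grab(effort=None): open the fingers fully, or close them until they stop; effort is the grip in N (None keeps the last).
- env.wait(seconds).
- env.solve_ik(position, orientation): joint angles nearest the present ones, or None.
- env.get_obs(): the state.
- optics.camera(name): name is "scene" or "side" or "wrist"; returns (picture, depth): 480x640x3 uint8, blue, green, red; 480x640 float32, m along the optical axis (not along the pixel's ray), 0 where there is no reading.
- optics.camera_params(name): a dict with "K" (3x3 intrinsics, pixels), "dist_coeffs" ([k1, k2, p1, p2, k3] as OpenCV has them; the pictures are not rectified), "xyz" and "orientation" of the camera in the world; the wrist camera has in their place "mount" (4x4, takes a point from camera to tool coordinates, whose origin is the TCP and whose axes are the flange's). Camera axes: x right, y up, looking along -z (the intrinsics and any distortion apply to the point x, -y, -z); pixel columns grow to the right and rows downward; lengths in m; the calibration is good to about 2 mm. A picture is of the moment at which its call begins: read the wrist's pose just before it. camera_params takes no time and is no camera call.
A pose or a line that the arm cannot do raises env.MotionError and nothing moves.
- env.hand_in(): hands the job in; it is judged then, once.
The state is a dict: "t": time; "joint_pos": joint angles; "joint_vel": joint speeds; "joint_torque": joint torques, N m; "tcp_pos": TCP position; "eef_rot": TCP orientation; "force": force on the tool from outside, world axes, zero at the start; "moment": the same for the moment, N m; "finger_gap": opening from 0.0 (shut) to 1.0 (fully open); "finger_force": force on a finger pad.
Only numpy, scipy, OpenCV 4.12 (cv2) and the standard library are available. Lean on these libraries where they do the work, as an engineer would, in place of code of your own. Each camera call takes 0.05 s, during which the arm holds its last target. There are 200 camera calls.

## Task

Pull the stand's wooden disc straight up, gently, until the sprung orange button pops out through the hole in the outer tube, then stop and keep a firm but careful upward tug on it for a moment (about 15 N beyond what the sliding took, never as much as 30) to prove that the button has caught. Then set the red cup gently upright on the middle of the raised disc and let go, leaving the rest of the stall's wares where they are.

Things in the scene. Friction and masses are not known exactly. Their poses are not given: they have to be found in the camera images.
- disc (a point): centre (half-way up) of the round wooden disc on top of the stand's inner tube: 64 mm across, 14 mm thick, its flat top 7 mm above this point. z is up. The disc and its 22 mm square dark inner tube only slide straight up and down in the 36 mm square aluminium outer tube, whose top (122 mm above the table, 42 mm wide collar) lies 33 mm below this point when the riser is fully down. The stand's 110 mm square foot is screwed to the table.
- riser (a joint): how far the inner tube with its disc is raised, in m: 0 fully down, 0.085 at most. It stays where it is left; raising it takes 6 to 12 N, felt as a steady drag. The hole lies anywhere from 0.043 to 0.057 of this travel, differing from stand to stand, so find it by feel: once the button has popped out the tube locks hard within 3 mm and the pull rises sharply.
- button (a joint): how far the sprung orange button (9 mm wide) has come out, in m: 0 tucked inside the outer tube, 0.009 popped out through the 12 mm hole. The test tug is the load on the locked button, that is the pull beyond the drag of sliding: 15 N is right, 8 N for 0.2 s is the least that proves anything, more than 30 N strains it.
- button_tip (a point): tip of the orange button, on the far side of the stand (its x axis points out of the tube); hidden in the tube until it pops out and then stands 4 mm proud of the outer tube
- red_cup_mid (a point): centre (half-way up) of the red glazed cup that is to be shown: an open, empty, upright cup 78 mm tall, 62 mm across at the rim, 50 mm at the foot, walls 4 mm, about 0.18 kg; its foot is 39 mm below this point. z is up.
- blue_cup_mid (a point): the same point of a blue cup of the same shape, to be left alone
- cream_cup_mid (a point): the same point of a cream cup of the same shape, to be left alone
- rice_bowl: pale green bowl, 116 mm across, 55 mm tall, origin under its foot, to be left alone
- brush_pot: orange cylinder, 52 mm across, 85 mm tall, origin at its underside, to be left alone
- ginger_jar: blue lidded jar, 90 mm across, 116 mm tall, origin at its underside, to be left alone
- dog: brown and white china dog, 55 mm long, 92 mm tall, origin at its underside, to be left alone
Things that resemble listed ones, but are neither listed nor needed, are in the scene too. What is shaped like the part that bears disc but pink is not meant. Leave any yellow look-alike of the part that bears red_cup_mid alone.

How it is judged:
On the way, in this order (a step that is already met when the one before it is completed fails the run):
1. the button has popped out through the hole and is tested by a tug (more than 8 N between it and the outer tube) (contact force between button and face above 8 N and value of joint button above 0.007 m and value of joint riser above 0.035 m), for 0.2 s.
2. the red cup stands upright on the middle of the disc (horizontal distance between red_cup_mid and disc below 0.012 m and z of red_cup_mid in the frame of disc below 0.051 m and angle between red_cup_mid's own z axis and vertical below 0.1 rad), for 0.2 s.
At the end, for the whole second after the job is handed in: The riser is up with the orange button out through the hole (more than 7 mm), and the red cup stands at rest and upright (within 0.1 rad) on the disc, within 12 mm of its centre, released (all of step 2 and value of joint button above 0.007 m and value of joint riser above 0.035 m and z of red_cup_mid in the frame of disc above 0.041 m and velocity of joint riser below 0.01 m/s); the robot touches nothing.
It fails at once if the locked button is strained (more than 30 N between it and the outer tube) (contact force between button and face above 30 N).
It fails at once if the red cup is dropped or banged onto the disc (faster than 0.4 m/s just above it, or more than 35 N on it) (contact force between red_cup and riser above 35 N or (linear speed of red_cup above 0.4 m/s and horizontal distance between red_cup_mid and disc below 0.06 m and z of red_cup_mid in the frame of disc between 0.04 and 0.075 m)).
It fails at once if another piece on the stall is moved more than 20 mm (distance of any of blue_cup_mid, cream_cup_mid, rice_bowl, brush_pot, ginger_jar, dog from where it was at the start of the episode above 0.02 m).
It also fails if it takes over 61 s, if anything falls off the work surface, if the arm or the gripper's body presses on something with over 40 N, if the wrist force passes 120 N, or if a joint passes its speed limit or range.

## Working session

There is one attempt and no reset: what is moved stays moved. The work goes in short steps, each a Python script; the robot and the scene stay as the last script left them, time stands still between calls to the robot, and variables do not carry over. Pictures are saved under pics/ and viewed, at most 10 in all, crops included, and the job is handed in when it is done.

```bash
ls; mkdir -p pics
cat > h.py <<'E'
import numpy as np, cv2
from scipy.spatial.transform import Rotation as R
from rig import env, optics
def pose(name, obs=None):
    p=optics.camera_params(name)
    if 'mount' in p:
        T=np.eye(4); T[:3,:3]=R.from_quat(obs['eef_rot']).as_matrix(); T[:3,3]=obs['tcp_pos']
        T=T@np.array(p['mount'])
    else:
        T=np.eye(4); T[:3,:3]=R.from_quat(p['orientation']).as_matrix(); T[:3,3]=p['xyz']
    return np.array(p['K'],float),np.array(p['dist_coeffs'],float),T
def rays(cam,uv):
    K,d,T=cam
    n=cv2.undistortPoints(np.array(uv,float).reshape(-1,1,2),K,d).reshape(-1,2)
    v=np.c_[n[:,0],-n[:,1],-np.ones(len(n))]
    return T[:3,3],v@T[:3,:3].T      # origin, dirs (depth-scaled)
def onplane(cam,uv,z):
    o,v=rays(cam,uv); return o+v*((z-o[2])/v[:,2])[:,None]
def cloud(cam,uv,depth):
    o,v=rays(cam,uv); uv=np.array(uv).astype(int).reshape(-1,2)
    return o+v*depth[uv[:,1],uv[:,0]][:,None]
E
python3 - <<'E'
from h import *
o=env.get_obs(); print({k:np.round(v,3) for k,v in o.items()})
a=[]
for n in ("scene","side"):
    im,d=optics.camera(n); cv2.imwrite(f'pics/{n}0.png',im); np.save(f'pics/{n}0.npy',d)
    c=pose(n); print(n,np.round(c[0],1).tolist(),c[1],np.round(c[2],3).tolist())
E
```

```text
pics
{'t': np.float64(0.0), 'joint_pos': array([ 1.051,  0.537, -0.004,  1.539,  0.003,  1.067, -0.071]), 'joint_vel': array([-0.001, -0.001, -0.001,  0.001, -0.001, -0.001, -0.   ]), 'joint_torque': array([ 0.0000e+00, -5.7098e+01,  9.9100e-01, -2.5160e+01, -5.6000e-02,
        1.8000e-02,  0.0000e+00]), 'tcp_pos': array([ 0.285, -0.584,  0.238]), 'eef_rot': array([ 0.974,  0.225, -0.   , -0.001]), 'force': array([-0.022, -0.28 ,  0.664]), 'moment': array([ 0.004,  0.035, -0.03 ]), 'finger_force': np.float64(0.0), 'finger_gap': np.float64(1.0)}
scene [[473.0, 0.0, 328.5], [0.0, 473.0, 233.4], [0.0, 0.0, 1.0]] [-0.01540102  0.          0.          0.          0.        ] [[0.276, -0.778, 0.564, 1.024], [0.961, 0.227, -0.157, -0.078], [-0.006, 0.586, 0.811, 0.847], [0.0, 0.0, 0.0, 1.0]]
side [[561.9, 0.0, 330.3], [0.0, 561.9, 233.8], [0.0, 0.0, 1.0]] [-0.04892817  0.          0.          0.          0.        ] [[-0.893, 0.335, -0.302, 0.159], [-0.451, -0.687, 0.57, 0.684], [-0.017, 0.645, 0.764, 0.933], [0.0, 0.0, 0.0, 1.0]]
```

View pics/scene0.png

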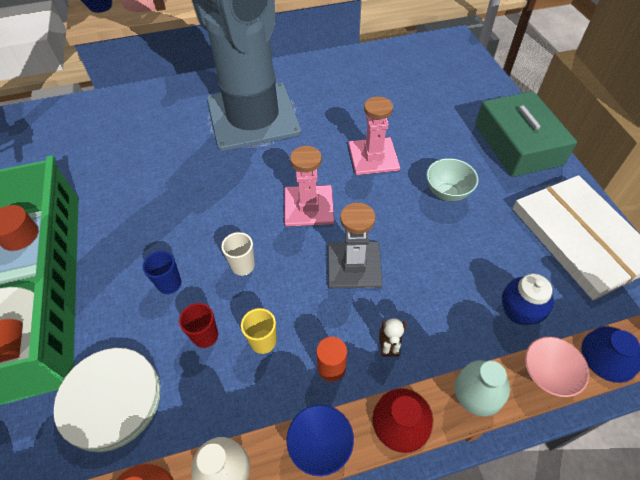

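View pics/side0.png

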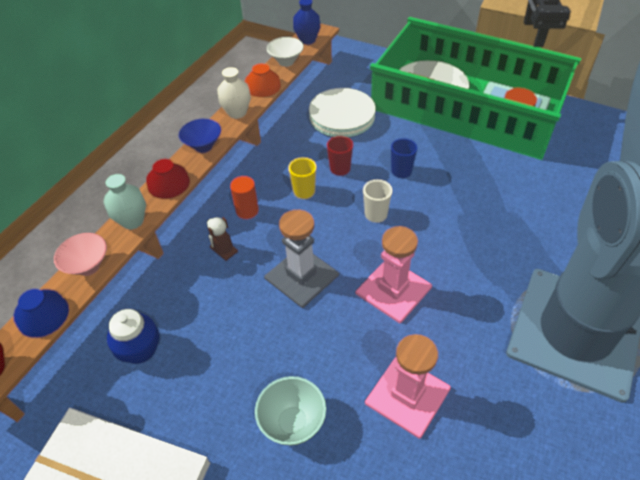

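The scene view shows the aluminium and dark-grey stand's disc at (358,218) and the red cup at (199,325).
- **Disc look-alikes:** the pink stands at (306,158) and (378,107).
- **Cup look-alikes:** the yellow cup (259,330), blue cup (161,270), cream cup (238,253), orange brush pot (331,357), dark-red vase (403,418) and the red items in the crate (15,228).

In the side view the disc is at (297,224) and the red cup at (340,155). I choose the disc on the aluminium stand and the red cup.

```bash
cat >> h.py <<'E'
def circ(P):
    A=np.c_[2*P[:,:2],np.ones(len(P))]; s=np.linalg.lstsq(A,(P[:,:2]**2).sum(1),rcond=None)[0]
    return s[:2],np.sqrt(s[2]+s[0]**2+s[1]**2)
E
python3 - <<'E'
from h import *
S={'scene':dict(disc=(358,218),red=(199,325),yellow=(259,330),blue=(161,270),cream=(238,253),pot=(331,357),dog=(392,335),pink1=(306,158)),
   'side':dict(disc=(297,224),red=(340,155),yellow=(303,178),blue=(403,158),cream=(376,200),pot=(245,197),dog=(218,235),pink1=(400,242))}
for n,s in S.items():
    im=cv2.imread(f'pics/{n}0.png'); d=np.load(f'pics/{n}0.npy'); c=pose(n)
    v,u=np.mgrid[:480,:640]; P=cloud(c,np.c_[u.ravel(),v.ravel()],d).reshape(480,640,3)
    for k,(x,y) in s.items():
        w=np.zeros((480,640),bool); w[max(0,y-45):y+45,max(0,x-45):x+45]=1
        up=(w&(P[...,2]>0.03)&(P[...,2]<.3)&(d>0)).astype(np.uint8)
        _,L=cv2.connectedComponents(up); l=L[y,x]
        if l==0:
            vs,us=np.nonzero(L); i=np.argmin((vs-y)**2+(us-x)**2); l=L[vs[i],us[i]]
        Q=P[L==l]; zt=np.percentile(Q[:,2],97); T=Q[Q[:,2]>zt-0.008]
        (cx,cy),r=cv2.minEnclosingCircle((T[:,:2]*1000).astype(np.float32))
        print(n,k,'ztop %.3f'%zt,'mec',np.round((cx,cy),1),round(r,1),'fit',np.round(circ(T)[0]*1000,1),round(circ(T)[1]*1000,1),len(T))
    # disc by colour ellipse on plane
    x,y=s['disc']; hsv=cv2.cvtColor(im,cv2.COLOR_BGR2HSV)
    m=cv2.inRange(hsv,(4,90,50),(20,255,255)); m[:y-30]=0;m[y+30:]=0;m[:,:x-30]=0;m[:,x+30:]=0
    ct=max(cv2.findContours(m,0,2)[0],key=cv2.contourArea)
    p=onplane(c,ct[:,0],.155); (cx,cy),r=cv2.minEnclosingCircle((p[:,:2]*1000).astype(np.float32)); print(' disc mask',cx,cy,r,cv2.boundingRect(ct))
a=cv2.imread('pics/scene0.png'); 
cv2.imwrite('pics/crop0.png',np.hstack([cv2.resize(a[180:300,310:410],None,fx=4,fy=4)[:480],cv2.resize(a[285:365,160:260],None,fx=4,fy=6)]))
E
```

```text
scene disc ztop 0.172 mec [529.2 115.5] 33.0 fit [530.6 114.1] 23.0 809
scene red ztop 0.078 mec [ 600.1 -207.7] 31.8 fit [ 601.3 -207.5] 28.6 309
scene yellow ztop 0.079 mec [ 641.9 -102.6] 31.2 fit [ 642.8 -103. ] 28.6 300
scene blue ztop 0.078 mec [ 465.1 -265.5] 32.5 fit [ 465.3 -264.3] 28.7 284
scene cream ztop 0.079 mec [ 463.8 -112. ] 32.2 fit [ 464.  -110.6] 28.6 254
scene pot ztop 0.087 mec [728.7   6.8] 26.2 fit [729.5   6.9] 18.4 716
scene dog ztop 0.091 mec [713.1 125.4] 20.1 fit [715.2 124.8] 11.8 234
scene pink1 ztop 0.163 mec [347.6  62.2] 33.6 fit [349.7  62.9] 23.3 606
 disc mask 522.3758544921875 117.78211212158203 36.05714797973633 (341, 203, 34, 31)
side disc ztop 0.173 mec [530.1 117.6] 34.3 fit [527.5 118.2] 23.2 784
side red ztop 0.079 mec [ 597.9 -204.2] 34.1 fit [ 599.3 -204.6] 28.6 187
side yellow ztop 0.079 mec [ 642.3 -101. ] 32.3 fit [ 640.8 -100.1] 28.6 199
side blue ztop 0.079 mec [ 462.8 -261.2] 32.2 fit [ 463.1 -260.8] 28.3 200
side cream ztop 0.078 mec [ 463.2 -107.5] 31.7 fit [ 462.2 -107.7] 28.6 231
side pot ztop 0.087 mec [729.8   9.2] 28.4 fit [727.1  10. ] 19.1 352
side dog ztop 0.091 mec [711.8 128.1] 20.1 fit [713.7 127.4] 12.0 149
side pink1 ztop 0.164 mec [348.1  65.3] 33.0 fit [346.7  67.1] 23.1 827
 disc mask 533.2578125 110.6491928100586 35.930057525634766 (280, 210, 34, 30)
```

View pics/crop0.png

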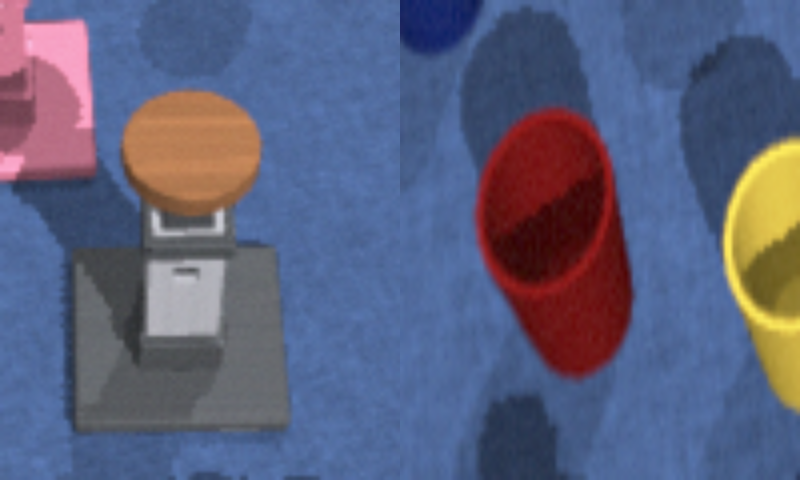

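The crop confirms both choices: the brown disc on the grey/aluminium stand at about (190,150) in the crop, and the red cup at about (550,205) with the yellow look-alike beside it. The disc top is at z≈0.172, so the riser is already about 10 mm up. Next I hover over the disc and check with the wrist camera.

```bash
cat >> h.py <<'E'
def q(a): return [np.cos(a/2),np.sin(a/2),0,0]
def wristfit(zlo,tag,near=None,rad=.06):
    o=env.get_obs(); im,d=optics.camera('wrist'); cv2.imwrite(f'pics/{tag}.png',im); c=pose('wrist',o)
    v,u=np.mgrid[:480,:640]; P=cloud(c,np.c_[u.ravel(),v.ravel()],d).reshape(480,640,3)
    m=(d>0)&(P[...,2]>zlo)&(P[...,2]<zlo+.03)&(np.linalg.norm(P[...,:2]-near,axis=2)<rad)
    Q=P[m]; zt=np.percentile(Q[:,2],95); T=Q[Q[:,2]>zt-.006]
    (cx,cy),r=cv2.minEnclosingCircle((T[:,:2]*1000).astype(np.float32))
    print(tag,'ztop %.4f'%zt,'mec',cx,cy,r,'fit',circ(T),'mean',T.mean(0),len(T)); return im
E
python3 - <<'E'
from h import *
D=np.array([.5295,.1165]); phi=np.arctan2(D[1],D[0]); a=phi+np.pi/2
env.movel([.285,-.584,.35],velocity=.25)
env.movep([*D,.30],q(a)); o=env.get_obs(); print(o['t'],o['tcp_pos'],o['joint_pos'],o['force'])
wristfit(.15,'w0',D)
E
```

```text
3.3167 [0.52988588 0.11535873 0.29989609] [ 0.2968569   0.38597819 -0.76282967  1.72280321  0.28942982  1.14939384
 -0.33469732] [-0.45692536 -0.11977957  0.10400069]
w0 ztop 0.1721 mec 530.4315795898438 115.65680694580078 31.95037841796875 fit (array([0.53020426, 0.11634937]), np.float64(0.02240968733187191)) mean [0.53008059 0.11693512 0.17094837] 6176
```

View pics/w0.png

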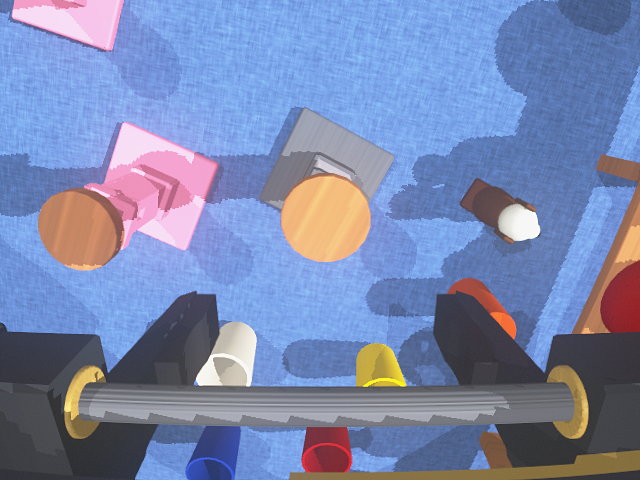

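The wrist view shows the wooden disc centred at about (326,218) between the open fingers' approach lines, with nothing close by. Its centre is (0.5304, 0.1158) and its top is at 0.172. Next: grasp it and pull the first 10 mm to measure the drag.

Run:
```python
from h import *
D=[.5304,.1159]
f=lambda s:(lambda o:print(s,round(o['t'],2),np.round(o['tcp_pos'],4),'F',np.round(o['force'],2),'gap',round(float(o['finger_gap']),3),round(float(o['finger_force']),1)))(env.get_obs())
env.movel([*D,.19],velocity=.2); f('above')
print(env.movel([*D,.146],velocity=.08,max_force=15)); f('down')
env.grab(60); f('grab')
p=env.get_obs()['tcp_pos']
for i in range(1,5):
    s=env.movel([p[0],p[1],p[2]+.0025*i],velocity=.02,max_force=25); f(s)
```

```text
above 4.07 [0.531  0.1162 0.1909] F [-0.56  0.56  0.7 ] gap 1.001 0.0
False
down 4.77 [0.5304 0.1161 0.146 ] F [ 0.47 -0.07 -0.  ] gap 1.002 0.0
grab 5.29 [0.5295 0.1157 0.1459] F [-4.75 -0.36  2.98] gap 0.705 60.0
False 5.58 [0.5294 0.1156 0.1481] F [ 0.29  1.2  -6.87] gap 0.702 60.0
False 5.85 [0.5294 0.1156 0.1509] F [ 1.58  1.18 -7.38] gap 0.707 60.0
False 6.12 [0.5294 0.1157 0.1537] F [-0.02  0.97 -5.86] gap 0.709 60.0
False 6.4 [0.5294 0.1156 0.1562] F [ 0.03  0.4  -4.54] gap 0.706 60.0
```

Run:
```python
from h import *
o=env.get_obs(); p=o['tcp_pos'].copy(); x,y=p[:2]; log=[]
print(env.movel([x,y,.174],velocity=.02,max_force=20)); o=env.get_obs(); print(o['t'],o['tcp_pos'],o['force'])
z=.174; drag=[]; n=0
while z<.205:
    fz=-np.mean([env.get_obs()['force'][2] for _ in range(3)])
    base=np.median(drag) if len(drag)>3 else 7.
    if fz>base+14: break
    step=.0008 if fz<base+4 else .0002
    if fz<base+4: drag.append(fz)
    z+=step; s=env.movel([x,y,z],velocity=.008,max_force=12)
    o=env.get_obs(); print(round(o['t'],2),round(z,4),round(o['tcp_pos'][2],4),np.round(o['force'],1),s,round(float(base),1))
    if -o['force'][2]>24: break
o=env.get_obs(); print(o['t'],z,o['tcp_pos'],o['force'],o['finger_gap'])
```

```text
False
7.45 [0.52943293 0.11563824 0.17424311] [-0.30554695 -0.11309945 -5.20422716]
7.7 0.1748 0.1748 [ 0.8  1.1 -7.5] False 7.0
7.95 0.1756 0.1755 [ 0.9  1.4 -7.5] False 7.0
8.2 0.1764 0.1764 [ 1.2  0.3 -9.1] False 7.0
8.45 0.1772 0.1773 [ 0.9  1.4 -7.6] False 7.0
8.7 0.178 0.1781 [-0.3  0.6 -7.5] False 7.5
8.95 0.1788 0.1789 [ 1.4  0.4 -7.6] False 7.5
9.2 0.1796 0.1797 [ 1.   1.  -7.1] False 7.5
9.45 0.1804 0.1805 [ 0.5  1.  -7.4] False 7.5
9.7 0.1812 0.1813 [ 0.4  1.3 -7.6] False 7.5
9.95 0.182 0.1821 [ 0.   0.4 -7.7] False 7.5
10.2 0.1828 0.1829 [ 0.4  1.8 -8. ] False 7.5
10.45 0.1836 0.1837 [ 1.5  1.8 -7.5] False 7.5
10.7 0.1844 0.1845 [ 1.3  1.7 -7.6] False 7.6
10.95 0.1852 0.1853 [-0.1  2.  -7.5] False 7.5
11.2 0.186 0.1861 [ 0.5  2.  -7.3] False 7.6
11.45 0.1868 0.1869 [ 0.2  1.1 -7.8] False 7.5
11.7 0.1876 0.1877 [ 0.2  1.7 -7.8] False 7.5
11.95 0.1884 0.1885 [ 0.3  1.5 -7.3] False 7.5
12.2 0.1892 0.1893 [-0.3  0.3 -6.9] False 7.6
12.45 0.19 0.1901 [-0.7  0.8 -7.1] False 7.5
12.7 0.1908 0.1912 [-2.  -0.  -2.7] False 7.5
12.95 0.1916 0.1918 [-1.9  0.7 -4.2] False 7.5
13.2 0.1924 0.1924 [-1.7  0.5 -5.5] False 7.5
13.45 0.1932 0.1932 [-0.6  1.1 -6.5] False 7.5
13.7 0.194 0.1941 [-0.6  0.2 -6. ] False 7.5
13.95 0.1948 0.1945 [  1.9   2.5 -11.6] False 7.5
14.2 0.195 0.1946 [  3.3   2.2 -15.8] False 7.5
14.45 0.1952 0.1946 [  3.8   3.9 -19.4] False 7.5
14.7 0.1954 0.1947 [  4.9   2.6 -20.5] False 7.5
14.95 0.1956 0.1948 [  4.7   3.8 -21.6] False 7.5
14.95 0.19559999999999989 [0.52940611 0.11563357 0.19475616] [  4.69936899   3.83360395 -21.63148967] 0.6991967648393582
```

Run:
```python
from h import *
x,y=.52941,.11563
for i in range(3):
    env.wait(.25); o=env.get_obs(); print(round(o['t'],2),np.round(o['tcp_pos'],4),np.round(o['force'],1))
env.movel([x,y,.1949],velocity=.01); print(env.get_obs()['force'])
env.gripper_open()
p=env.get_obs()['tcp_pos']; env.movel([p[0],p[1],.33],velocity=.15); o=env.get_obs(); print(o['t'],o['finger_gap'])
wristfit(.2,'w1',np.array([.53,.116]))
im,_=optics.camera('scene'); im2,_=optics.camera('side')
cv2.imwrite('pics/chk1.png',np.hstack([cv2.resize(im[150:300,300:430],None,fx=3,fy=3),cv2.resize(im2[180:330,240:370],None,fx=3,fy=3)]))
```

```text
15.2 [0.5294 0.1156 0.1947] [  5.2   3.3 -22.2]
15.45 [0.5294 0.1156 0.1947] [  6.1   3.6 -21.7]
15.7 [0.5294 0.1156 0.1947] [  4.1   3.2 -23.2]
[  4.7398069    3.05746657 -18.47476313]
17.5583 0.9983431071296165
w1 ztop 0.2201 mec 530.2572021484375 115.52021026611328 32.04388427734375 fit (array([0.53028613, 0.11637896]), np.float64(0.022396315767692094)) mean [0.53017344 0.1169996  0.21898052] 6969
```

View pics/chk1.png

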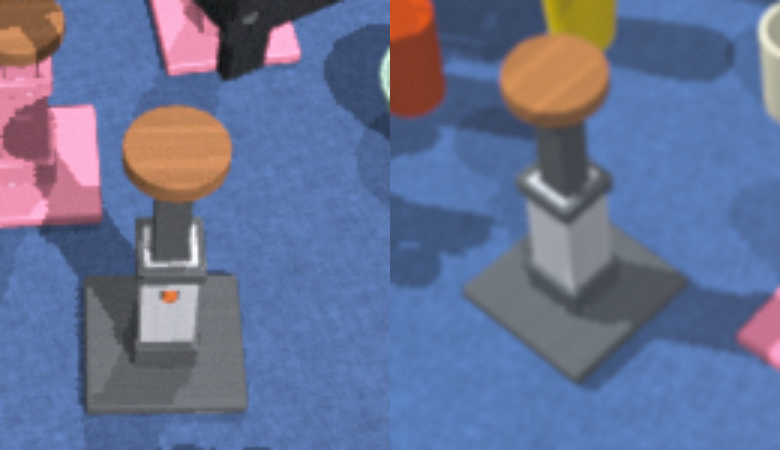

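The crop shows the orange button out through the hole at about (170,296), with the disc standing at z_top 0.220 (riser ≈ 0.058). The tug held at roughly 15 N over drag for 0.75 s. Next is the cup.

Run:
```python
from h import *
C=np.array([.600,-.206]); a=np.arctan2(C[1],C[0])+np.pi/2
env.movep([*C,.22],q(a)); env.wait(.2); o=env.get_obs(); print(o['t'],o['tcp_pos'],o['joint_pos'],o['force'])
wristfit(.06,'w2',C,.045)
```

```text
19.2167 [ 0.60053171 -0.20447705  0.22065842] [ 0.61023047  0.58173046 -0.51224016  1.57649088  0.31257224  1.06495277
 -0.31235431] [ 0.29120964  0.2155667  -0.18712971]
w2 ztop 0.0788 mec 601.7330322265625 -207.0723114013672 30.888750076293945 fit (array([ 0.60194582, -0.2064134 ]), np.float64(0.02846769719872902)) mean [ 0.60154933 -0.20766975  0.07732296] 1506
```

View pics/w2.png

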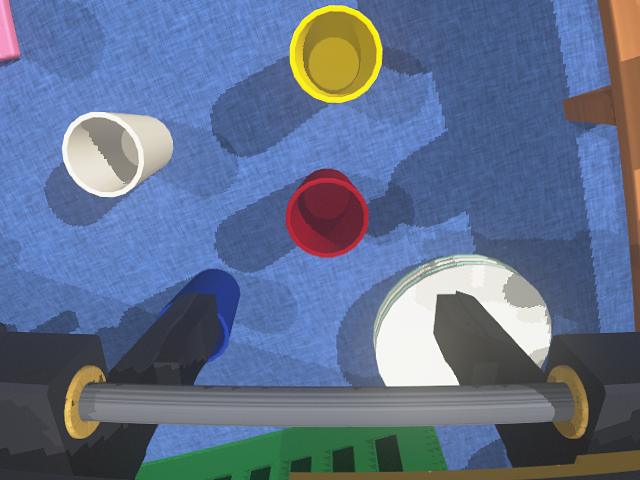

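The wrist view shows the red cup alone under the hand at (327,215). The plate is clear at (462,330), and the blue and cream cups lie outside the finger path. Next: grasp, lift and carry it.

Run:
```python
from h import *
C=[.6017,-.2067]
f=lambda s:(lambda o:print(s,round(o['t'],2),np.round(o['tcp_pos'],4),'F',np.round(o['force'],2),'gap',round(float(o['finger_gap']),3),round(float(o['finger_force']),1)))(env.get_obs())
env.movel([*C,.10],velocity=.15); f('above')
s=env.movel([*C,.036],velocity=.06,max_force=8); f(s)
if not s:
    env.grab(18); f('grab')
    p=env.get_obs()['tcp_pos']; env.movel([p[0],p[1],.05],velocity=.05); f('lift')
    env.movel([p[0],p[1],.33],velocity=.18); f('up')
    D=[.530,.116]; a=np.arctan2(D[1],D[0])+np.pi/2
    env.movep([*D,.33],q(a)); env.wait(.3); f('over')
    im,_=optics.camera('scene'); im2,_=optics.camera('side')
    cv2.imwrite('pics/chk2.png',np.hstack([cv2.resize(im[30:280,260:450],None,fx=2,fy=2),cv2.resize(im2[80:330,200:400],None,fx=2,fy=2)]))
    im,d=optics.camera('wrist'); cv2.imwrite('pics/w3.png',im); np.save('pics/w3.npy',d)
```

```text
above 20.22 [ 0.6025 -0.2068  0.101 ] F [0.15 0.38 0.97] gap 1.002 0.0
False 21.43 [ 0.6021 -0.2067  0.0365] F [0.33 0.52 0.34] gap 1.0 0.0
grab 22.0 [ 0.6015 -0.2067  0.0362] F [-1.78  1.1   3.7 ] gap 0.679 21.4
lift 22.43 [ 0.6018 -0.2068  0.0503] F [ 0.17 -0.22 -2.45] gap 0.682 21.2
up 24.14 [ 0.601  -0.2066  0.3289] F [-1.35  0.64 -1.37] gap 0.683 21.2
over 25.69 [0.5303 0.1153 0.3299] F [-0.19  1.21 -0.49] gap 0.678 21.3
```

View pics/chk2.png

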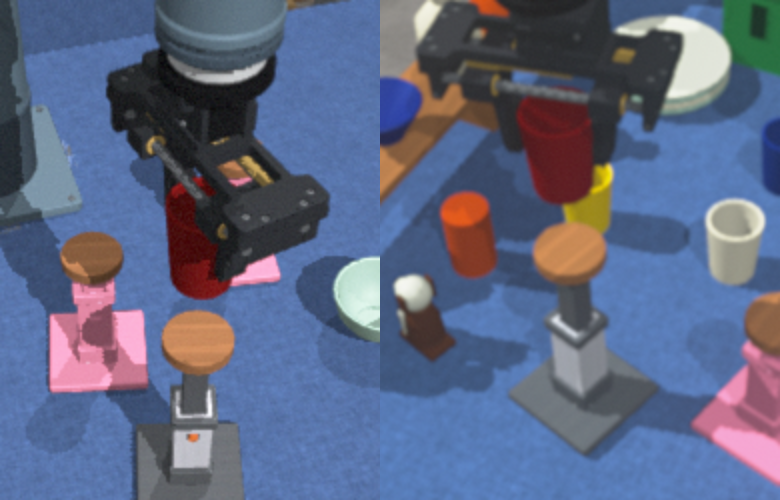

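The crop shows the red cup held upright between the fingers, above the raised disc. Lowering it gently.

Run:
```python
from h import *
D=[.5302,.1160]
f=lambda s:(lambda o:print(s,round(o['t'],2),np.round(o['tcp_pos'],4),'F',np.round(o['force'],2),'gap',round(float(o['finger_gap']),3),round(float(o['finger_force']),1)))(env.get_obs())
env.movel([*D,.266],velocity=.08); env.wait(.2); f('near')
s=env.movel([*D,.252],velocity=.012,max_force=4); f(s)
env.wait(.2); f('set')
im,_=optics.camera('scene'); im2,_=optics.camera('side')
cv2.imwrite('pics/chk3.png',np.hstack([cv2.resize(im[100:300,290:430],None,fx=2.5,fy=2.5),cv2.resize(im2[130:330,230:370],None,fx=2.5,fy=2.5)]))
```

```text
near 26.99 [0.5305 0.1161 0.2665] F [ 0.09  0.22 -1.49] gap 0.679 21.3
False 28.31 [0.5302 0.116  0.2521] F [-2.57 -0.25  1.23] gap 0.677 21.7
set 28.51 [0.5302 0.116  0.2521] F [-2.34 -1.02  2.24] gap 0.68 21.7
```

View pics/chk3.png

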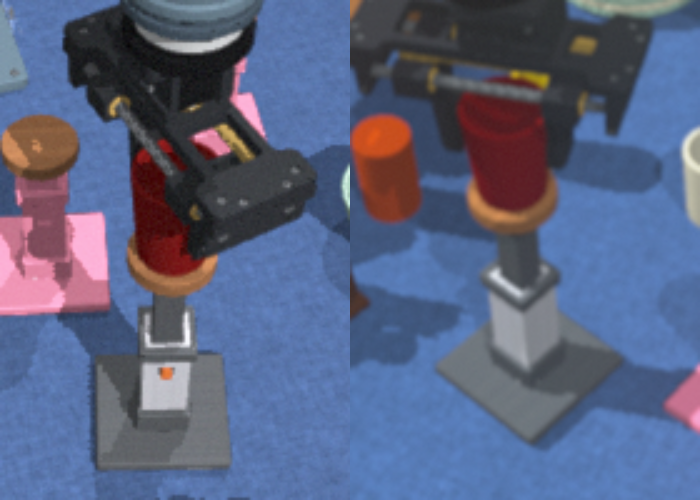

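The cup sits centred on the disc in both views, with a contact load of about 4 N and the button still out at (167,374). Releasing.

Run:
```python
from h import *
env.gripper_open(); env.wait(.2); o=env.get_obs(); print(o['t'],o['force'],o['finger_gap'])
p=o['tcp_pos']; env.movel([p[0],p[1],.30],velocity=.06); env.movel([p[0],p[1],.40],velocity=.15); env.wait(.3)
o=env.get_obs(); print(o['t'],o['force'])
wristfit(.285,'w4',np.array([.53,.116]),.05)
im,_=optics.camera('scene'); im2,_=optics.camera('side')
cv2.imwrite('pics/chk4.png',np.hstack([cv2.resize(im[100:300,290:430],None,fx=2.5,fy=2.5),cv2.resize(im2[130:330,230:370],None,fx=2.5,fy=2.5)]))
```

```text
29.3917 [0.02371023 0.09778725 0.07931281] 1.0013517060191228
31.4583 [ 0.13842991 -0.25194642 -0.23376876]
w4 ztop 0.2948 mec 530.5003051757812 115.0499038696289 30.950929641723633 fit (array([0.53043324, 0.11559423]), np.float64(0.02843937572965082)) mean [0.53065078 0.11432561 0.29324282] 1956
```

View pics/chk4.png

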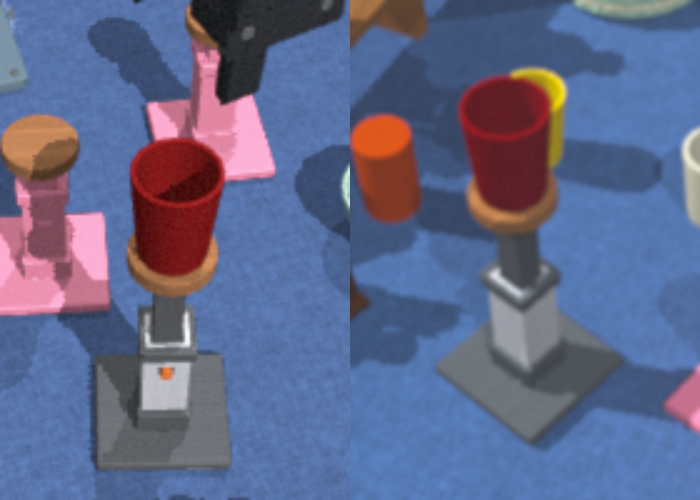

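The cup stands upright at (0.5304, 0.1155), within 1 mm of the disc centre. The button is still out at (167,374) and the robot is clear.

```bash
python3 -c "
from rig import env
print(env.hand_in())"
```

```text
the job is handed in; nothing more can be done
None
```

The riser is locked with the orange button out and tug-tested at about 15 N beyond the drag, the red cup stands upright on the disc about 1 mm off centre and released, and the job is handed in; no verdict came back, and I took no final measurement of the other wares.

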